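# Unbolt the bench steriliser and hold its lid open for unloading

### The arm

A 6-joint arm with a two-finger parallel gripper is mounted at the origin on a cart in front of the work surface, level with it; the furniture and walls round the work are solid. World frame = base frame: x ahead of the robot, y to its left, z up, the work surface at z = 0. Lengths are in mm, angles in rad, forces in N, time in s.
With the tool pointing down it reaches from about 350 to 975 mm from the base axis. Payload 7.1 kg.
Tool frame: the origin (TCP) lies at the centre of the arm's flange, where the gripper is bolted on; the fingertips stand 182 mm ahead of it and the grasp point (between the pads) lies 163 mm ahead of it; z points along the fingers, y is the line along which they close (so a half turn about z gives the same grasp; the last joint's range is limited). The gripper opens to 88 mm and grips with 3 to 60 N. Pads are 20 mm wide; open, the fingers measure 115 mm over their backs; the gripper's body (75 mm by 178 mm) begins 61 mm behind the grasp point.
Start: joints at [-1.222, 0.423, 1.63, -0, 1.089, -0.019], TCP at [224.744, -583.178, 404.675] pointing down, gripper open.
Joint ranges: [-3, 3], [-0.9, 2.11], [0.09, 2.58], [-1.31, 4.45], [0.11, 2.69], [-2.54, 2.54]. Speed limits (rad/s): [2.39, 2.39, 3.01, 3.14, 3.14, 3.14].

### API

Orientations are given as a rotation vector (axis times angle).
In Python, from workcell import readout, get_image, ctrl gives the robot as it stands.
- The arm moves only by the tool step_arm, never from a script. Its argument "targets" is a list that holds one entry, the list of rows, each a list of 7 numbers: the shift along the world's x, y, z as a fraction of full scale, then the turn, a rotation vector about the world's x, y, z as a fraction of full scale, then the opening, from 0 (shut) to 1 (fully open). In form: [[[dx, dy, dz, wx, wy, wz, claw], ...]]. A call has exactly 5 rows; each row shifts and turns the commanded pose from where the row before left it; what a row does not reach is not made up. Full scale, the value 1, is 0.05 m for a shift and 4 degrees for a turn. A row lasts 1/8 s, in which the tool goes at most 62.5 mm and 10.7 degrees, less where a joint would pass 70% of its speed; a pose out of reach is approached as far as the arm can. A call with a number of a shift or a turn outside -1 to 1 is refused whole. A call with a gripper value outside its range is refused whole. The fingers move at their own pace and stop on an object; the grip force is fixed at half the most. Time passes only in rows, so rows that do not move let the fingers close, or fill a call up. It gives the time, the measured TCP pose, the force, the opening and the grip force at its end, in the units of the state.
- readout.get_obs(): the state, without advancing time (a new reading comes with each control period).
- get_image(name): name is "scene" or "top"; returns a dict with "pixels" (400x640x3 uint8, red, green, blue), "intrinsics" (3x3 intrinsics, pixels), "extrinsics" (4x4, takes a point from world to camera coordinates). Camera axes: x right, y down, z forward; pixel columns grow to the right and rows downward; lengths in mm; the calibration is good to about 2 mm. A picture is of the moment at which its call begins. There is no depth.
- ctrl.close_job(): hands the job in; it is judged then, once.
The state is a dict: "t": time; "qpos": joint angles; "qvel": joint speeds; "joint_torque": joint torques, N m; "ee_pos": TCP position; "orientation": TCP orientation; "ft_force": force on the tool from outside, world axes, zero at the start; "moment": the same for the moment, N m; "width": finger opening in mm; "grasp_force": force on a finger pad.
Only numpy, scipy, OpenCV 4.12 (cv2) and the standard library are available. Lean on these libraries where they do the work, as an engineer would, in place of code of your own. Each camera call takes 0.05 s, during which the arm holds its last target. There are 200 camera calls.

### The job

The bench steriliser has finished its run and its lid is still bolted down. Wind the handwheel on the lid anticlockwise (seen from above) by its crank grip, through its full turn until it comes up against its stop, so that both bolts are drawn; then take the handle at the front of the lid and raise the lid to 40 degrees, so that the rack inside can be lifted out and the wet lid drains back into the pot. The lid has no stay and would fall shut: never let it drop, leave the things standing round it alone, and finish while still holding the handle, with the lid steady at 40 degrees.

Things in the scene. Friction and masses are not known exactly. Their poses are not given: they have to be found in the camera images.
- steriliser: Low grey cabinet fixed to the bench, 270 x 270 mm, top at 118 mm, a steel pot sunk in it under a round steel lid 210 mm across. Origin: centre of underside; +x runs from its front (dark panel with gauge, towards the robot) to the rear, +y to its left. Turned up to 0.3 rad. Two fixed steel bridges 177 mm high, 117 mm left and right of the centre, take the lid's two bolts.
- handwheel (a joint): Turn of the handwheel, rad: 0 = bolts fully home; grows anticlockwise seen from above; stop at 6.9. Starts anywhere from 0 to 0.5. It draws the two bolts, which leave their bridges only at about 6.4: before that the lid cannot be lifted. Stays where it is left; about 2 N at the crank grip turns it.
- wheel_centre (a point): Centre of the black three-spoked handwheel (rim circle radius 62 mm, rim 13 mm thick), on its axis at mid-height of the rim: 194 mm above the bench, over the cabinet's centre, while the lid is shut.
- crank_mid (a point): Middle of the crank grip: an upright black grip, 55 mm long, 23 mm thick at the middle and 16 at its foot, on the wheel's rim 62 mm from its axis. This point is 39 mm above the rim's middle (233 mm above the bench), 25 mm below the grip's top. It spins on its own pin, so the hand need not turn. At the stop it stands 60 degrees from the cabinet's +x towards +y; at the start 25 to 54.
- lid (a joint): Opening angle of the lid, rad: 0 = shut, grows as the front edge rises, limit 1.15; 40 degrees = 0.698. Nothing holds it up: let go, it falls shut from any angle. Lid and wheel weigh 0.8 to 1.1 kg; 4 to 5 N upward at the handle lifts it.
- hinge_axis (a point): Middle of the lid's hinge axis at the rear: 122 mm behind the cabinet's centre and 137 mm above the bench. The axis runs level along the cabinet's y.
- lid_grip: The handle to hold, at the front of the lid: a round black sleeve 16 mm thick and 84 mm long, along the cabinet's y, on a rod between two steel arms, 42 mm out in front of the lid's rim. Origin: its middle. Lid shut: 147 mm in front of the cabinet's centre, 168 mm above the bench (50 mm above the cabinet top), 269 mm before the hinge axis and 31 mm above it. It spins on its rod, so the hand need not tilt.
- reagent_carton: Bystander, to be left alone: small white reagent carton, 32 x 46 x 62 mm, standing to the right of the steriliser. Origin: centre of its underside.
- cup_white: Bystander, to be left alone: small white cup, 31 mm across, 32 mm high, upside down to the left of the steriliser. Origin: centre of its underside.
- insert_tray: Bystander, to be left alone: white insert tray, 72 x 126 x 27 mm, on the right. Origin: centre of its underside.
- bottle_250a: Bystander, to be left alone: glass bottle with a screw cap, 69 mm across, 140 mm high, rear right. Origin: centre of its underside.
- reservoir: Bystander, to be left alone: white open reagent reservoir, 74 x 150 x 27 mm, on the left. Origin: centre of its underside.
- plate_white: Bystander, to be left alone: white 96-well plate, 85 x 128 x 15 mm, on the left. Origin: centre of its underside.
- wash_bottle: Bystander, to be left alone: wash bottle with a bent red spout, 102 x 67 x 199 mm, rear left. Origin: centre of its underside.

How it is judged:
By the outcome, as a careful person would: the job done as asked, in the order asked, and still so for the second after the job is handed in, while the arm keeps its last pose, push and grip.
It also fails if it takes over 61 s, if anything falls off the work surface, if the arm or the gripper's body presses on something with over 40 N, if the wrist force passes 120 N, or if a joint passes its speed limit or range.

## Working session

There is one attempt and no reset: what is moved stays moved. The work goes in short steps, Python scripts to look and compute and a tool call to move; the robot and the scene stay as the last step left them, time stands still between calls to the robot, and variables do not carry over. Pictures are saved under pics/ and viewed, at most 10 in all, crops included, and the job is handed in when it is done.

Besides the shell and the picture viewer there is one more tool, called after "Call:" by a JSON object that holds its "method" and its "body". step_arm: Moves the arm, as the interface text tells. Shift numbers are shares of 0.05 m and turn numbers shares of 4 degrees, none past 1 either way. Its arguments: {"type":"object","properties":{"targets":{"type":"array"}},"required":["targets"]}

```bash
mkdir -p pics; cat > h.py <<'E'
import numpy as np, cv2
from workcell import readout, get_image, ctrl
def snap(n,f):
    d=get_image(n); cv2.imwrite(f'pics/{f}.png',cv2.cvtColor(np.asarray(d["pixels"]),cv2.COLOR_RGB2BGR))
    np.savez(f'pics/{f}.npz',**{k:np.asarray(d[k]) for k in d}); return d
def ray(d,u,v):
    K=np.array(d["intrinsics"]);E=np.array(d["extrinsics"]);R=E[:3,:3];t=E[:3,3]
    return -R.T@t, R.T@np.linalg.inv(K)@np.array([u,v,1.])
def onz(d,u,v,z):
    c,r=ray(d,u,v); return c+r*(z-c[2])/r[2]
def proj(d,p):
    K=np.array(d["intrinsics"]);E=np.array(d["extrinsics"]);q=K@(E[:3,:3]@np.array(p,float)+E[:3,3]); return q[:2]/q[2]
E
python3 - <<'E'
from h import *
for n in("scene","top"):
    d=snap(n,n+"0"); print(n,ray(d,320,200)); 
print(readout.get_obs())
E
```

```text
scene (array([-370.86201099,  786.51361198, 1365.49976006]), array([ 0.56205515, -0.45474089, -0.69105218]))
top (array([ 360.00068895,    6.07043136, 1615.01320856]), array([ 0.15013646, -0.02093661, -0.98869014]))
{'t': 0.1, 'qpos': array([-1.22198729e+00,  4.23770611e-01,  1.63056891e+00, -1.89088421e-05,
        1.08862816e+00, -1.90039563e-02]), 'qvel': array([ 8.89319437e-04, -1.45234822e-04, -3.95571677e-03, -2.81028546e-04,
        1.60194251e-03,  9.52683849e-05]), 'joint_torque': array([-7.62813597e-04, -5.45613992e+01, -2.74322909e+01,  6.45265239e-02,
        1.88211602e-02,  5.34299517e-06]), 'ee_pos': array([ 224.672825  , -582.96551806,  403.99295566]), 'orientation': array([-3.08728203e+00, -5.74274026e-01,  3.80344217e-04]), 'ft_force': array([ 0.54252257, -0.44631834, -0.23996741]), 'moment': array([ 0.07758736, -0.02481264, -0.01965295]), 'grasp_force': 0.0, 'width': 87.86706383120088}
```

View pics/top0.png

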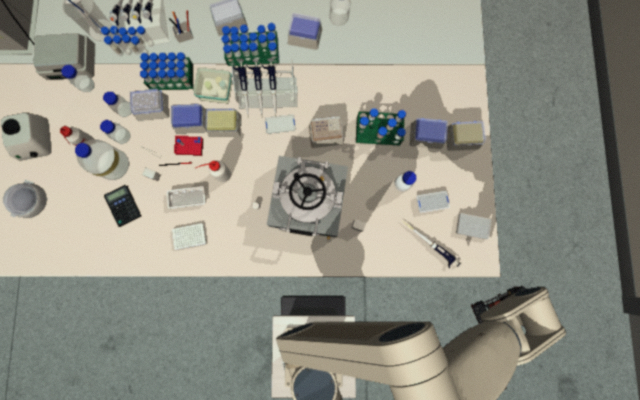

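View pics/scene0.png

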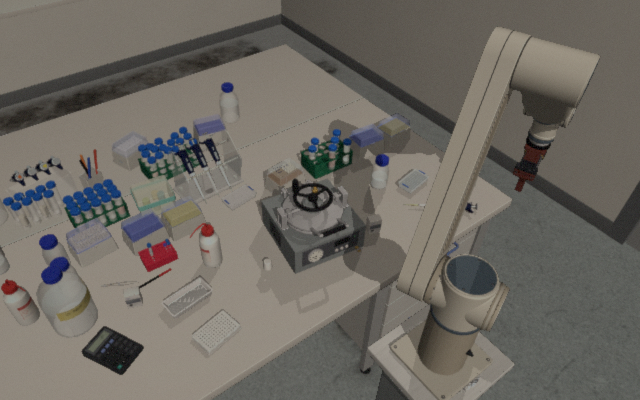

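The top view shows the steriliser at about (308,195), with +x running up the image and +y to the left. The scene view shows the wheel at (313,197), the crank at about (296,186) and the handle at (330,230). I'll enlarge both.

```bash
python3 - <<'E'
import cv2,numpy as np
a=cv2.imread('pics/top0.png')[148:244,260:356]; b=cv2.imread('pics/scene0.png')[165:275,250:385]
a=cv2.resize(a,(400,400),interpolation=cv2.INTER_CUBIC); b=cv2.resize(b,(400,326),interpolation=cv2.INTER_CUBIC)
c=np.zeros((400,800,3),np.uint8); c[:,:400]=a; c[:326,400:]=b; cv2.imwrite('pics/z0.png',c)
E
```

```text
(no output)
```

View pics/z0.png

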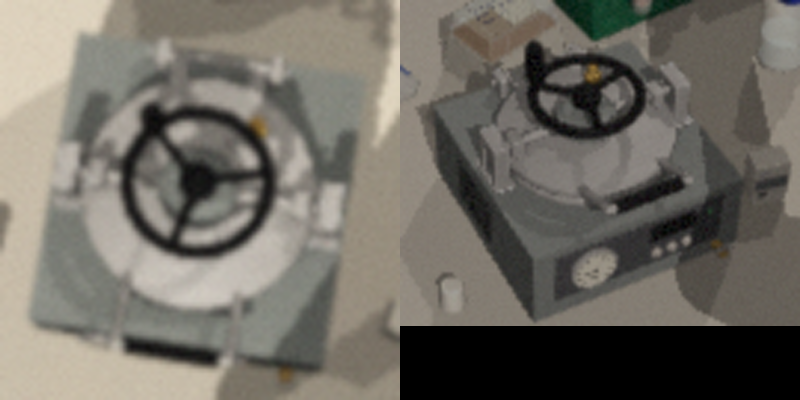

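The enlarged crops show the wheel rim centre at top px (307.5,191.4), the crank at (296.5,175.6) and the handle bar at (301,232). Next I'll measure these with masks.

```bash
python3 - <<'E'
from h import *
d=dict(np.load('pics/top0.npz')); s=dict(np.load('pics/scene0.npz'))
g=d["pixels"].max(2); m=(g<55).astype(np.uint8); m[:148]=0;m[244:]=0;m[:,:260]=0;m[:,356:]=0
n,l,st,c=cv2.connectedComponentsWithStats(m)
for i in range(1,n):
    if st[i,4]>12: print(i,st[i],c[i])
# wheel: fit outer circle at z 194 using ray points
k=l[191,307] or l[192,307]; ys,xs=np.where(l==k)
P=np.array([onz(d,x,y,194)[:2] for x,y in zip(xs,ys)])
c0=onz(d,307.1,191.0,194)[:2]
from scipy.optimize import least_squares
for _ in range(3):
    r=np.hypot(*(P-c0).T); Q=P[(r>50)&(r<73)]
    c0=least_squares(lambda p:np.hypot(*(Q-p).T)-62,c0,loss='soft_l1').x
print("wheel",c0)
print("crank top z255",onz(d,296.1,175.2,255), "hi",onz(d,300.9,231.8,168))
h=l[232,301]; ys,xs=np.where(l==h); H=np.array([onz(d,x,y,168)[:2] for x,y in zip(xs,ys)])
hc=H.mean(0); w,v=np.linalg.eigh(np.cov(H.T)); print("handle",hc,v[:,1],len(H),np.ptp(H@v[:,1]))
u=(c0-hc); print("dist",np.hypot(*u),"yaw from centre",np.arctan2(u[1],u[0]),"from bar",np.arctan2(-v[0,1],v[1,1]))
# cabinet top edges check via scene: project
print(proj(s,[*c0,194]),proj(s,[*hc,168]))
E
```

```text
1 [289 173  37  36 344] [306.40116279 189.56976744]
2 [291 229  21   6  56] [300.98214286 231.875     ]
wheel [608.33801186  22.76482299]
crank top z255 [653.46845731  60.00905518 255.        ] hi [463.60099597  44.61338952 168.        ]
handle [463.33318437  44.323324  ] [0.16337669 0.98656376] 56 74.23228201763072
dist 146.59866629874148 yaw from centre -0.14759323405054042 from bar -0.16411236980420565
[313.573143   196.45699305] [334.99388995 230.05912516]
```

Call:
{"method": "step_arm", "body": {"targets": [[[0.5, 0.7, 0.4, 0, 0, 1, 0.7], [0.5, 0.8, 0.4, 0, 0, 1, 0.7], [0.5, 0.8, 0.4, 0, 0, 1, 0.7], [0.6, 0.9, 0.2, 0, 0, 1, 0.7], [0.6, 0.9, 0.1, 0, 0, 1, 0.7]]]}}

```text
t: 0.72
ee_pos: [360.4, -376.7, 480.2]
orientation: [2.94, 1.105, 0.0]
ft_force: [1.5, -0.1, -0.5]
width: 61.7
grasp_force: 0.0
```

Call:
{"method": "step_arm", "body": {"targets": [[[0.6, 0.9, 0, 0, 0, 1, 0.7], [0.6, 0.9, 0, 0, 0, 1, 0.7], [0.6, 0.9, 0, 0, 0, 1, 0.7], [0.6, 0.9, 0, 0, 0, 1, 0.7], [0.6, 0.9, 0, 0, 0, 1, 0.7]]]}}

```text
t: 1.35
ee_pos: [510.4, -151.5, 479.5]
orientation: [-2.704, -1.599, 0.0]
ft_force: [1.3, -1.0, 0.3]
width: 61.4
grasp_force: 0.0
```

Call:
{"method": "step_arm", "body": {"targets": [[[0.58, 0.85, 0, 0, 0, 1, 0.7], [0.58, 0.85, 0, 0, 0, 1, 0.7], [0.58, 0.85, 0, 0, 0, 1, 0.7], [0.58, 0.85, 0, 0, 0, 1, 0.7], [0.58, 0.85, 0, 0, 0, 1, 0.7]]]}}

```text
t: 1.98
ee_pos: [655.4, 60.9, 479.2]
orientation: [-2.385, -2.045, 0.001]
ft_force: [0.5, 0.8, 0.2]
width: 61.6
grasp_force: 0.0
```

```bash
python3 - <<'E'
from h import *
from scipy.spatial.transform import Rotation as Ro
o=readout.get_obs(); print(o["ee_pos"],o["qpos"]); R=Ro.from_rotvec(o["orientation"]).as_matrix(); print(R[:,1],R[:,2]); print("grasp",o["ee_pos"]+163*R[:,2])
d=snap("scene","s1"); t=snap("top","t1")
print(proj(d,[656,62,233]),proj(d,o["ee_pos"]+182*R[:,2]))
b=cv2.imread('pics/s1.png')[130:260,240:385];a=cv2.imread('pics/t1.png')[140:260,250:370]
c=np.zeros((400,800,3),np.uint8); c[:,:400]=cv2.resize(a,(400,400),interpolation=2); c[:359,400:]=cv2.resize(b,(400,359),interpolation=2); cv2.imwrite('pics/z1.png',c)
E
```

```text
[655.41974453  60.88955139 479.20914712] [ 7.45749303e-02  4.03272142e-01  1.48151608e+00 -1.01089206e-04
  1.25757689e+00  2.27935968e-01]
[ 9.88267711e-01 -1.52729816e-01 -7.30754760e-04] [-7.63145310e-04 -1.53456155e-04 -9.99999697e-01]
grasp [655.29535185  60.86453803 316.20919651]
[295.85748712 184.69378257] [296.19595038 170.00003029]
```

View pics/z1.png

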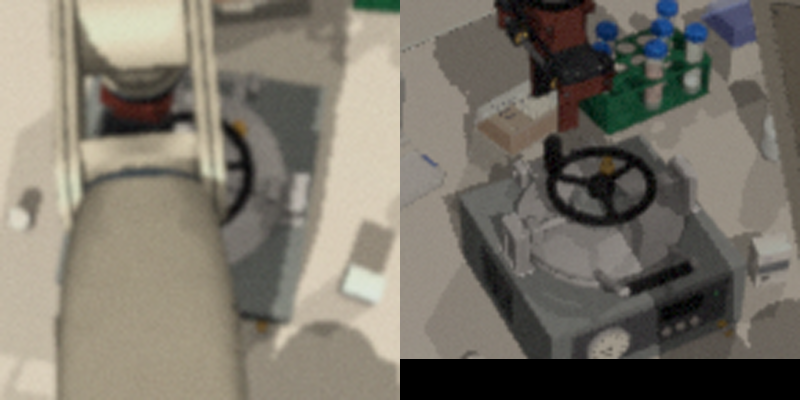

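The close view shows the crank at px (295.4,185) and the model predicts (295.9,184.7), so the position holds. I'll lower and close.

Call:
{"method": "step_arm", "body": {"targets": [[[0.01, 0.02, -0.4, 0, 0, 0, 0.7], [0, 0, -0.4, 0, 0, 0, 0.7], [0, 0, -0.4, 0, 0, 0, 0.7], [0, 0, -0.3, 0, 0, 0, 0.7], [0, 0, -0.14, 0, 0, 0, 0.7]]]}}

```text
t: 2.7
ee_pos: [655.0, 59.9, 396.2]
orientation: [-2.387, -2.04, 0.002]
ft_force: [-0.3, -0.2, 0.3]
width: 61.9
grasp_force: 0.0
```

Call:
{"method": "step_arm", "body": {"targets": [[[0, 0, 0, 0, 0, 0, 0], [0, 0, 0, 0, 0, 0, 0], [0, 0, 0, 0, 0, 0, 0], [0, 0, 0, 0, 0, 0, 0], [0, 0, 0, 0, 0, 0, 0]]]}}

```text
t: 3.32
ee_pos: [655.5, 60.4, 398.2]
orientation: [2.387, 2.041, 0.002]
ft_force: [0.2, 0.5, 1.8]
width: 21.7
grasp_force: 30.0
```

```bash
python3 - <<'E'
from h import *
c=np.array([608.3,22.8]); ang=39.5
# plan: targets every 8 deg
A=np.concatenate([[39.5],39.5+8*np.arange(1,51)])
P=c+62*np.c_[np.cos(np.radians(A)),np.sin(np.radians(A))]
D=np.diff(P,axis=0)/50
for i in range(0,45,5): print(A[i+5],P[i+5].round(1),[[round(float(x),3),round(float(y),3)] for x,y in D[i:i+5]])
print(readout.get_obs()["ft_force"],readout.get_obs()["ee_pos"])
E
```

```text
79.5 [619.6  83.8] [[-0.119, 0.125], [-0.135, 0.108], [-0.149, 0.088], [-0.16, 0.066], [-0.167, 0.043]]
119.5 [577.8  76.8] [[-0.172, 0.02], [-0.173, -0.005], [-0.171, -0.029], [-0.165, -0.052], [-0.156, -0.074]]
159.5 [550.2  44.5] [[-0.144, -0.095], [-0.13, -0.115], [-0.112, -0.132], [-0.093, -0.146], [-0.072, -0.157]]
199.5 [549.9   2.1] [[-0.049, -0.166], [-0.026, -0.171], [-0.002, -0.173], [0.023, -0.172], [0.046, -0.167]]
239.5 [576.8 -30.6] [[0.069, -0.159], [0.09, -0.148], [0.11, -0.133], [0.128, -0.117], [0.143, -0.098]]
279.5 [618.5 -38.3] [[0.155, -0.077], [0.164, -0.055], [0.17, -0.032], [0.173, -0.008], [0.172, 0.017]]
319.5 [655.4 -17.5] [[0.168, 0.04], [0.161, 0.063], [0.151, 0.085], [0.137, 0.105], [0.121, 0.123]]
359.5 [670.3  22.3] [[0.103, 0.139], [0.083, 0.152], [0.061, 0.162], [0.037, 0.169], [0.014, 0.172]]
399.5 [656.1  62.2] [[-0.011, 0.173], [-0.034, 0.17], [-0.058, 0.163], [-0.08, 0.153], [-0.1, 0.141]]
[0.17718229 0.45899957 1.79059793] [655.47114166  60.41285992 398.18051488]
```

Call:
{"method": "step_arm", "body": {"targets": [[[-0.12, 0.125, 0, 0, 0, 0, 0], [-0.135, 0.11, 0, 0, 0, 0, 0], [-0.15, 0.09, 0, 0, 0, 0, 0], [-0.16, 0.065, 0, 0, 0, 0, 0], [-0.165, 0.045, 0, 0, 0, 0, 0]]]}}

```text
t: 3.95
ee_pos: [618.2, 82.3, 398.1]
orientation: [2.387, 2.042, 0.001]
ft_force: [0.8, -2.6, 5.7]
width: 21.4
grasp_force: 30.0
```

Call:
{"method": "step_arm", "body": {"targets": [[[-0.17, 0.02, 0, 0, 0, 0, 0], [-0.175, -0.005, 0, 0, 0, 0, 0], [-0.17, -0.03, 0, 0, 0, 0, 0], [-0.165, -0.05, 0, 0, 0, 0, 0], [-0.155, -0.075, 0, 0, 0, 0, 0]]]}}

```text
t: 4.58
ee_pos: [576.6, 74.9, 398.0]
orientation: [2.387, 2.041, 0.001]
ft_force: [2.9, -2.3, 4.9]
width: 21.7
grasp_force: 30.0
```

Call:
{"method": "step_arm", "body": {"targets": [[[-0.145, -0.095, 0, 0, 0, 0, 0], [-0.13, -0.115, 0, 0, 0, 0, 0], [-0.11, -0.13, 0, 0, 0, 0, 0], [-0.095, -0.145, 0, 0, 0, 0, 0], [-0.07, -0.155, 0, 0, 0, 0, 0]]]}}

```text
t: 5.2
ee_pos: [549.5, 42.8, 398.0]
orientation: [2.387, 2.041, 0.002]
ft_force: [4.5, 0.2, 4.1]
width: 21.8
grasp_force: 30.0
```

Forces stay small, so I'll carry on round.

Call:
{"method": "step_arm", "body": {"targets": [[[-0.05, -0.165, 0, 0, 0, 0, 0], [-0.025, -0.17, 0, 0, 0, 0, 0], [0, -0.175, 0, 0, 0, 0, 0], [0.025, -0.17, 0, 0, 0, 0, 0], [0.045, -0.165, 0, 0, 0, 0, 0]]]}}

```text
t: 5.82
ee_pos: [549.1, 0.8, 398.0]
orientation: [-2.387, -2.041, -0.001]
ft_force: [1.8, 2.2, 7.0]
width: 21.6
grasp_force: 30.0
```

Call:
{"method": "step_arm", "body": {"targets": [[[0.07, -0.16, 0, 0, 0, 0, 0], [0.09, -0.15, 0, 0, 0, 0, 0], [0.11, -0.135, 0, 0, 0, 0, 0], [0.13, -0.115, 0, 0, 0, 0, 0], [0.14, -0.1, 0, 0, 0, 0, 0]]]}}

```text
t: 6.45
ee_pos: [575.8, -32.2, 398.0]
orientation: [-2.387, -2.04, 0.0]
ft_force: [-0.7, 2.6, 8.6]
width: 21.8
grasp_force: 30.0
```

Call:
{"method": "step_arm", "body": {"targets": [[[0.155, -0.075, 0, 0, 0, 0, 0], [0.165, -0.055, 0, 0, 0, 0, 0], [0.17, -0.03, 0, 0, 0, 0, 0], [0.175, -0.01, 0, 0, 0, 0, 0], [0.17, 0.015, 0, 0, 0, 0, 0]]]}}

```text
t: 7.08
ee_pos: [617.6, -40.3, 398.0]
orientation: [-2.387, -2.041, 0.002]
ft_force: [-1.6, -1.3, 9.0]
width: 21.7
grasp_force: 30.0
```

Call:
{"method": "step_arm", "body": {"targets": [[[0.17, 0.04, 0, 0, 0, 0, 0], [0.16, 0.065, 0, 0, 0, 0, 0], [0.15, 0.085, 0, 0, 0, 0, 0], [0.135, 0.105, 0, 0, 0, 0, 0], [0.12, 0.125, 0, 0, 0, 0, 0]]]}}

```text
t: 7.7
ee_pos: [654.7, -19.4, 398.0]
orientation: [2.388, 2.041, -0.001]
ft_force: [1.0, -2.3, 6.9]
width: 21.8
grasp_force: 30.0
```

Call:
{"method": "step_arm", "body": {"targets": [[[0.105, 0.14, 0, 0, 0, 0, 0], [0.085, 0.15, 0, 0, 0, 0, 0], [0.06, 0.16, 0, 0, 0, 0, 0], [0.035, 0.17, 0, 0, 0, 0, 0], [0.015, 0.17, 0, 0, 0, 0, 0]]]}}

```text
t: 8.32
ee_pos: [669.8, 20.4, 398.1]
orientation: [2.387, 2.041, 0.0]
ft_force: [2.4, -2.6, 6.6]
width: 21.6
grasp_force: 30.0
```

Call:
{"method": "step_arm", "body": {"targets": [[[-0.01, 0.175, 0, 0, 0, 0, 0], [-0.035, 0.17, 0, 0, 0, 0, 0], [-0.06, 0.165, 0, 0, 0, 0, 0], [-0.08, 0.155, 0, 0, 0, 0, 0], [-0.1, 0.14, 0, 0, 0, 0, 0]]]}}

```text
t: 8.95
ee_pos: [655.3, 60.9, 398.1]
orientation: [2.388, 2.042, 0.001]
ft_force: [1.5, -1.4, 7.2]
width: 21.3
grasp_force: 30.0
```

Call:
{"method": "step_arm", "body": {"targets": [[[-0.057, 0.065, 0, 0, 0, 0, 0], [-0.06, 0.06, 0, 0, 0, 0, 0], [-0.065, 0.055, 0, 0, 0, 0, 0], [0, 0, 0, 0, 0, 0, 0], [0, 0, 0, 0, 0, 0, 0]]]}}

```text
t: 9.57
ee_pos: [646.5, 69.4, 398.1]
orientation: [2.387, 2.041, 0.001]
ft_force: [3.3, -2.4, 5.1]
width: 21.4
grasp_force: 30.0
```

Call:
{"method": "step_arm", "body": {"targets": [[[-0.035, 0.027, 0, 0, 0, 0, 0], [0, 0, 0, 0, 0, 0, 0], [-0.036, 0.025, 0, 0, 0, 0, 0], [0, 0, 0, 0, 0, 0, 0], [0, 0, 0, 0, 0, 0, 0]]]}}

```text
t: 10.2
ee_pos: [644.9, 70.3, 398.2]
orientation: [2.382, 2.036, 0.006]
ft_force: [15.2, -9.8, -1.2]
width: 21.7
grasp_force: 30.0
```

The tangential force jumped to about 18 N with no further travel, so the wheel is at its stop. I'll release and lift off.

Call:
{"method": "step_arm", "body": {"targets": [[[0.02, -0.015, 0, 0, 0, 0, 0.1], [0, 0, 0, 0, 0, 0, 0.7], [0, 0, 0, 0, 0, 0, 0.7], [0, 0, 0, 0, 0, 0, 0.7], [0, 0, 0.1, 0, 0, 0, 0.7]]]}}

```text
t: 10.82
ee_pos: [643.3, 71.8, 401.9]
orientation: [-2.386, -2.041, 0.003]
ft_force: [-0.5, -0.4, -0.7]
width: 58.3
grasp_force: 0.0
```

Call:
{"method": "step_arm", "body": {"targets": [[[0, 0, 0.4, 0, 0, 0, 0.7], [0, 0, 0.5, 0, 0, 0, 0.7], [0, 0, 0.5, 0, 0, 0, 0.7], [0, 0, 0.1, 0, 0, 0, 0.6], [-0.3, 0, 0, 0, 0, 0, 0.5]]]}}

```text
t: 11.45
ee_pos: [628.6, 71.7, 477.9]
orientation: [2.387, 2.041, 0.001]
ft_force: [0.4, -0.5, 0.0]
width: 46.4
grasp_force: 0.0
```

Call:
{"method": "step_arm", "body": {"targets": [[[-0.66, -0.11, 0, 0, 0, 0, 0.5], [-0.66, -0.11, 0, 0, 0, 0, 0.5], [-0.66, -0.11, 0, 0, 0, 0, 0.5], [-0.66, -0.11, 0, 0, 0, 0, 0.5], [-0.66, -0.11, 0, 0, 0, 0, 0.5]]]}}

```text
t: 12.08
ee_pos: [461.4, 44.0, 476.4]
orientation: [-2.386, -2.041, 0.003]
ft_force: [0.6, -0.2, -0.4]
width: 44.0
grasp_force: 0.0
```

```bash
python3 - <<'E'
from h import *
o=readout.get_obs(); print(o["ee_pos"],o["qpos"])
d=snap("scene","s2"); t=snap("top","t2")
print(proj(d,[647,71,233]),proj(d,[463.3,44.3,168]),proj(d,o["ee_pos"]-[0,0,182]))
b=cv2.imread('pics/s2.png')[130:260,240:385];a=cv2.imread('pics/t2.png')[140:260,250:370]
c=np.zeros((400,800,3),np.uint8); c[:,:400]=cv2.resize(a,(400,400),interpolation=2); c[:359,400:]=cv2.resize(b,(400,359),interpolation=2); cv2.imwrite('pics/z2.png',c)
E
```

```text
[461.44743061  44.01712515 476.43100904] [6.94196058e-02 9.39880834e-02 1.89790952e+00 2.85575583e-05
 1.15217906e+00 2.25047062e-01]
[295.2182751  187.22558559] [335.00594627 230.06215253] [337.52637969 202.17833145]
```

View pics/z2.png

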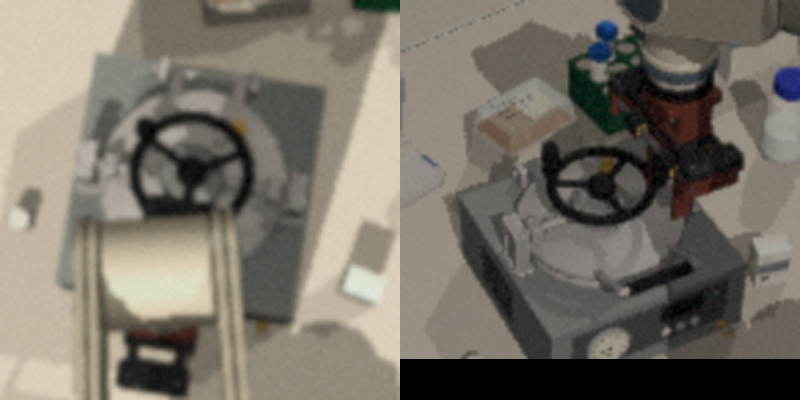

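The picture shows the crank at its stop (scene px 295,186) and the handle at (334,230), as predicted (335,230). I'll lower onto the handle.

Call:
{"method": "step_arm", "body": {"targets": [[[0.04, 0.01, -0.6, 0, 0, 0, 0.5], [0, 0, -0.8, 0, 0, 0, 0.5], [0, 0, -0.7, 0, 0, 0, 0.5], [0, 0, -0.3, 0, 0, 0, 0.5], [0, 0, -0.2, 0, 0, 0, 0.5]]]}}

```text
t: 12.8
ee_pos: [466.0, 44.7, 347.1]
orientation: [-2.387, -2.042, 0.001]
ft_force: [0.0, 0.5, -0.5]
width: 44.0
grasp_force: 0.0
```

Call:
{"method": "step_arm", "body": {"targets": [[[0, 0, -0.18, 0, 0, 0, 0.5], [0, 0, -0.13, 0, 0, 0, 0.5], [0, 0, 0, 0, 0, 0, 0.4], [0, 0, 0, 0, 0, 0, 0.3], [0, 0, 0, 0, 0, 0, 0.2]]]}}

```text
t: 13.42
ee_pos: [465.3, 44.7, 332.3]
orientation: [-2.387, -2.041, 0.002]
ft_force: [-7.2, 3.6, 1.4]
width: 19.9
grasp_force: 3.5
```

Call:
{"method": "step_arm", "body": {"targets": [[[0, 0, 0, 0, 0, 0, 0], [0, 0, 0, 0, 0, 0, 0], [0, 0, 0, 0, 0, 0, 0], [0, 0, 0, 0, 0, 0, 0], [0, 0, 0, 0, 0, 0, 0]]]}}

```text
t: 14.05
ee_pos: [463.9, 45.0, 331.6]
orientation: [-2.385, -2.038, 0.006]
ft_force: [-8.7, 2.9, 2.6]
width: 15.2
grasp_force: 30.0
```

```bash
python3 - <<'E'
import numpy as np
p=np.radians(6.57+np.arange(0,41,2)); s=270.8*(np.cos(p[0])-np.cos(p)); h=270.8*(np.sin(p)-np.sin(p[0]))
X=np.c_[s*.988,-s*.154,h]
print(np.c_[np.arange(2,41,2),(np.diff(X,axis=0)/50).round(3),X[1:].round(1)])
E
```

```text
[[ 2.000e+00  2.500e-02 -4.000e-03  1.870e-01  1.200e+00 -2.000e-01
   9.400e+00]
 [ 4.000e+00  3.100e-02 -5.000e-03  1.860e-01  2.800e+00 -4.000e-01
   1.870e+01]
 [ 6.000e+00  3.700e-02 -6.000e-03  1.850e-01  4.700e+00 -7.000e-01
   2.800e+01]
 [ 8.000e+00  4.400e-02 -7.000e-03  1.840e-01  6.800e+00 -1.100e+00
   3.710e+01]
 [ 1.000e+01  5.000e-02 -8.000e-03  1.820e-01  9.400e+00 -1.500e+00
   4.620e+01]
 [ 1.200e+01  5.600e-02 -9.000e-03  1.800e-01  1.220e+01 -1.900e+00
   5.530e+01]
 [ 1.400e+01  6.300e-02 -1.000e-02  1.780e-01  1.530e+01 -2.400e+00
   6.420e+01]
 [ 1.600e+01  6.900e-02 -1.100e-02  1.760e-01  1.870e+01 -2.900e+00
   7.300e+01]
 [ 1.800e+01  7.500e-02 -1.200e-02  1.730e-01  2.250e+01 -3.500e+00
   8.160e+01]
 [ 2.000e+01  8.100e-02 -1.300e-02  1.710e-01  2.650e+01 -4.100e+00
   9.010e+01]
 [ 2.200e+01  8.600e-02 -1.300e-02  1.680e-01  3.080e+01 -4.800e+00
   9.850e+01]
 [ 2.400e+01  9.200e-02 -1.400e-02  1.640e-01  3.540e+01 -5.500e+00
   1.067e+02]
 [ 2.600e+01  9.800e-02 -1.500e-02  1.610e-01  4.030e+01 -6.300e+00
   1.148e+02]
 [ 2.800e+01  1.030e-01 -1.600e-02  1.580e-01  4.550e+01 -7.100e+00
   1.227e+02]
 [ 3.000e+01  1.090e-01 -1.700e-02  1.540e-01  5.090e+01 -7.900e+00
   1.304e+02]
 [ 3.200e+01  1.140e-01 -1.800e-02  1.500e-01  5.660e+01 -8.800e+00
   1.379e+02]
 [ 3.400e+01  1.190e-01 -1.900e-02  1.460e-01  6.260e+01 -9.800e+00
   1.451e+02]
 [ 3.600e+01  1.240e-01 -1.900e-02  1.410e-01  6.880e+01 -1.070e+01
   1.522e+02]
 [ 3.800e+01  1.290e-01 -2.000e-02  1.370e-01  7.520e+01 -1.170e+01
   1.591e+02]
 [ 4.000e+01  1.330e-01 -2.100e-02  1.320e-01  8.190e+01 -1.280e+01
   1.657e+02]]
```

Gently first, to confirm the lid is free.

Call:
{"method": "step_arm", "body": {"targets": [[[-0.02, 0, 0.05, 0, 0, 0, 0], [0.005, 0, 0.05, 0, 0, 0, 0], [0.005, 0, 0.05, 0, 0, 0, 0], [0.005, 0, 0.04, 0, 0, 0, 0], [0, 0, 0, 0, 0, 0, 0]]]}}

```text
t: 14.68
ee_pos: [464.7, 44.8, 341.4]
orientation: [-2.386, -2.04, 0.003]
ft_force: [-4.2, 4.1, -2.5]
width: 15.5
grasp_force: 30.0
```

Call:
{"method": "step_arm", "body": {"targets": [[[0.03, -0.005, 0.186, 0, 0, 0, 0], [0.037, -0.006, 0.185, 0, 0, 0, 0], [0.044, -0.007, 0.184, 0, 0, 0, 0], [0.05, -0.008, 0.182, 0, 0, 0, 0], [0.056, -0.009, 0.18, 0, 0, 0, 0]]]}}

```text
t: 15.3
ee_pos: [475.8, 43.1, 388.0]
orientation: [-2.386, -2.04, 0.002]
ft_force: [-5.0, 4.1, -1.8]
width: 15.4
grasp_force: 30.0
```

Call:
{"method": "step_arm", "body": {"targets": [[[0.063, -0.01, 0.178, 0, 0, 0, 0], [0.069, -0.011, 0.176, 0, 0, 0, 0], [0.075, -0.012, 0.173, 0, 0, 0, 0], [0.081, -0.013, 0.171, 0, 0, 0, 0], [0.086, -0.013, 0.168, 0, 0, 0, 0]]]}}

```text
t: 15.92
ee_pos: [494.7, 40.1, 431.5]
orientation: [-2.387, -2.041, 0.002]
ft_force: [-4.5, 3.0, -2.1]
width: 15.6
grasp_force: 30.0
```

Call:
{"method": "step_arm", "body": {"targets": [[[0.092, -0.014, 0.164, 0, 0, 0, 0], [0.098, -0.015, 0.161, 0, 0, 0, 0], [0.103, -0.016, 0.158, 0, 0, 0, 0], [0.109, -0.017, 0.154, 0, 0, 0, 0], [0.114, -0.018, 0.15, 0, 0, 0, 0]]]}}

```text
t: 16.55
ee_pos: [520.8, 36.0, 471.1]
orientation: [-2.387, -2.041, 0.001]
ft_force: [-4.0, 2.5, -0.6]
width: 15.1
grasp_force: 30.0
```

Call:
{"method": "step_arm", "body": {"targets": [[[0.119, -0.019, 0.146, 0, 0, 0, 0], [0.124, -0.019, 0.141, 0, 0, 0, 0], [0.115, -0.018, 0.12, 0, 0, 0, 0], [0.07, -0.011, 0.07, 0, 0, 0, 0], [0, 0, 0, 0, 0, 0, 0]]]}}

```text
t: 17.18
ee_pos: [542.5, 32.5, 495.2]
orientation: [2.388, 2.041, 0.001]
ft_force: [-6.0, 2.8, 1.0]
width: 15.3
grasp_force: 30.0
```

```bash
python3 - <<'E'
from h import *
o=readout.get_obs(); R=cv2.Rodrigues(np.array(o["orientation"]))[0]; g=o["ee_pos"]+163*R[:,2]
e=np.array([.988,-.154]); hg=np.array([608.3,22.8])+122*e
b=(hg-g[:2])@e; z=g[2]-137; print(g,b,z,np.hypot(b,z),np.degrees(np.arctan2(z,b))-6.57)
d=snap("scene","s3"); print(proj(d,g))
cv2.imwrite('pics/z3.png',cv2.resize(cv2.imread('pics/s3.png')[120:270,240:400],(640,600),interpolation=2))
E
```

```text
[542.58909678  32.53355301 332.21647886] 188.40425954853512 195.21647885823984 271.3035912660232 39.44733393918033
[324.67577406 177.14599516]
```

View pics/z3.png

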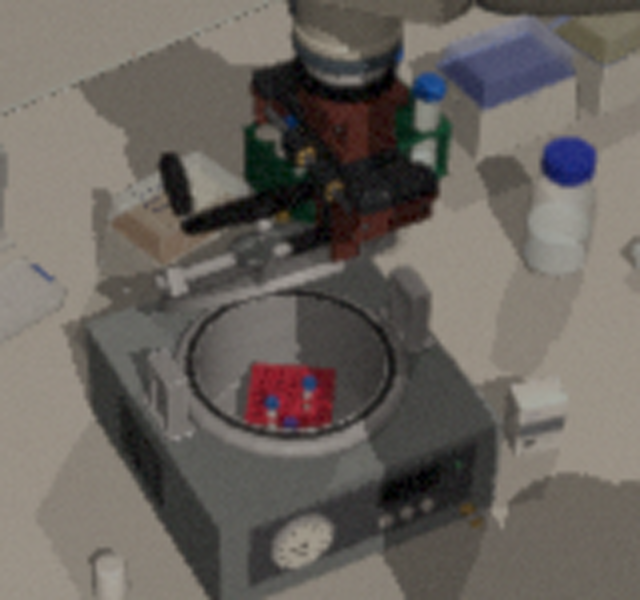

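The lid is raised with the handle held, at about 39.4 degrees, and the bystanders are undisturbed. I'll nudge up by half a degree and hold.

Call:
{"method": "step_arm", "body": {"targets": [[[0.033, -0.005, 0.033, 0, 0, 0, 0], [0, 0, 0, 0, 0, 0, 0], [0, 0, 0, 0, 0, 0, 0], [0, 0, 0, 0, 0, 0, 0], [0, 0, 0, 0, 0, 0, 0]]]}}

```text
t: 17.85
ee_pos: [543.9, 32.3, 496.5]
orientation: [-2.388, -2.042, -0.0]
ft_force: [-4.9, 2.2, 2.2]
width: 15.6
grasp_force: 30.0
```

Call:
{"method": "step_arm", "body": {"targets": [[[0, 0, 0, 0, 0, 0, 0], [0, 0, 0, 0, 0, 0, 0], [0, 0, 0, 0, 0, 0, 0], [0, 0, 0, 0, 0, 0, 0], [0, 0, 0, 0, 0, 0, 0]]]}}

```text
t: 18.48
ee_pos: [543.9, 32.3, 496.5]
orientation: [-2.388, -2.042, -0.0]
ft_force: [-5.0, 1.8, 2.0]
width: 15.1
grasp_force: 30.0
```

```bash
python3 - <<'E'
from h import *
o=readout.get_obs(); R=cv2.Rodrigues(np.array(o["orientation"]))[0]; g=o["ee_pos"]+163*R[:,2]
e=np.array([.988,-.154]); hg=np.array([608.3,22.8])+122*e
b=(hg-g[:2])@e; z=g[2]-137; a=np.degrees(np.arctan2(z,b))-6.57
print(a,o["ft_force"],abs(o["qvel"]).max(),o["grasp_force"])
if 39.3<a<40.7: print(ctrl.close_job())
E
```

```text
39.84572839274496 [-4.96633838  1.8363063   2.03477768] 0.0019239912172808516 29.99823421239853
the job is handed in; nothing more can be done
None
```

I wound the handwheel to its stop and raised the lid, which the arm is holding steady by the handle at about 39.8° (worked out from the arm's pose); the job was handed in at about 18.5 s, and I saw nothing around the steriliser disturbed.

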